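# Clear the carving bench, then hold the dust-port shutter half open

## Robot

A 7-joint arm with a two-finger parallel gripper is mounted at the origin on the work surface. World frame = base frame: x ahead of the robot, y to its left, z up, the work surface at z = 0. Lengths are in mm, angles in rad, forces in N, time in s.
With the tool pointing down it reaches from about 400 to 900 mm from the base axis. Payload 5.5 kg.
Tool frame: the origin (TCP) lies at the very end of the fingers, on their centre line; the grasp point (between the pads) lies 19 mm behind it; z points along the fingers, y is the line along which they close (so a half turn about z gives the same grasp; the last joint's range is limited). The gripper opens to 92 mm and grips with 3 to 60 N. Pads are 19 mm wide; open, the fingers measure 130 mm over their backs; the gripper's body (75 mm by 190 mm) begins 47 mm behind the grasp point.
Start: joints at [-0.896, 0.501, -0.427, 1.55, 0.221, 1.138, -0.21], TCP at [260.132, 595.677, 226.729] pointing down, gripper open.
Joint ranges: [-2.88, 2.88], [-0.31, 2.03], [-1.54, 1.56], [0.2, 2.42], [-1.41, 4.55], [0.19, 2.02], [-2.57, 2.57]. Speed limits (rad/s): [2.57, 2.57, 3.14, 3.14, 3.14, 3.14, 3.14].

## Interface

Orientations are given as [roll, pitch, yaw] about the fixed x, y, z axes, in that order (R = Rz(yaw) Ry(pitch) Rx(roll)).
In Python, from cell import bot, optics, ticket, read_state gives the robot as it stands (bot), with the cameras (optics), the job (ticket) and the readings as plain functions.
- The arm moves only by the shell command python3 drive.py 'ROWS' [OPENING] [FORCE]. ROWS is a JSON list of rows, 1 to 10 of them, each written [[dx, dy, dz], [rx, ry, rz]]: dx, dy, dz in mm, then a rotation vector rx, ry, rz in rad; each row shifts and turns the commanded pose from where the row before left it, along the tool's axes as they then stand; what a row does not reach is not made up. A row lasts 1/8 s, in which the tool goes at most 62.5 mm and 0.188 rad, less where a joint would pass 70% of its speed; a pose out of reach is approached as far as the arm can. OPENING is the opening from 0.0 (shut) to 1.0 (fully open), set as the command begins (- or left out keeps the last). The fingers move at their own pace and stop on an object; FORCE is the grip in N (left out, the last holds). Time passes only in rows, so rows that do not move let the fingers close. It prints the time, the measured TCP pose, the force, the opening and the grip force at its end. Input that does not fit is refused with a message, and nothing moves.
- read_state(): the state, without advancing time (a new reading comes with each control period).
- optics.read_camera(name): name is "scene" or "side" or "wrist"; returns a dict with "image" (480x640x3 uint8, red, green, blue), "fx", "fy", "cx", "cy" (pixels), "cam_to_world" (4x4, takes a point from camera to world coordinates). Camera axes: x right, y down, z forward; pixel columns grow to the right and rows downward; lengths in mm; the calibration is good to about 2 mm. A picture is of the moment at which its call begins. There is no depth.
- ticket.close_job(): hands the job in; it is judged then, once.
The state is a dict: "t": time; "joint_pos": joint angles; "joint_vel": joint speeds; "joint_torque": joint torques, N m; "eef_pos": TCP position; "tool_rot": TCP orientation; "wrist_force": force on the tool from outside, world axes, zero at the start; "torque": the same for the moment, N m; "gripper_width": opening from 0.0 (shut) to 1.0 (fully open); "grasp_force": force on a finger pad.
Only numpy, scipy, OpenCV 4.12 (cv2) and the standard library are available. Lean on these libraries where they do the work, as an engineer would, in place of code of your own. Each camera call takes 0.05 s, during which the arm holds its last target. There are 200 camera calls.

## Task

Before suction is let in, sort the loose pieces: put both carved shell discs in the round dish and the graver flat in the rectangular tray, setting each down rather than dropping it from a height, and keep the dust-port shutter shut until all three are sorted. Then slide the shutter by its upright tab against its spring to half travel, where the tab stands in line with the two tall studs on the side rails, and finish while holding it still there, because it springs shut when let go. Leave the jar, the cup and the sharpening stone where they are.

Things in the scene. Friction and masses are not known exactly. Their poses are not given: they have to be found in the camera images.
- port: fixed aluminium dust-extraction box, 140 (its x) by 220 (its y) by 98 mm high, a white 84 mm pipe leaving its +x face. On top a steel shutter over a black grilled opening slides along the box's y between two side rails (tops at 108 mm, from 55 to 69 mm either side of the centre line). Origin: centre of the underside, z up; the shutter opens towards +y
- shutter (a joint): travel of the shutter in m along the port's +y: 0 shut (where its spring keeps it), 0.08 fully open, half travel 0.04. The spring pulls it shut with about 3 N when shut, 8 N at half and 13 N fully open (125 N/m); friction is slight and it closes when let go
- tab (a point): centre of the shutter's upright steel tab: a plate 36 mm wide (port x), 10 mm thick (port y, the sliding direction), 40 mm tall (102 to 142 mm above the bench, on the shutter's upper face at 102 mm). The point is at mid-height, 122 mm above the bench, and moves with the shutter; axes as the port's. It can be pinched from above across its thickness
- half_mark (a point): where the tab's centre (point tab) stands at half travel: midway between two steel studs (8 mm diameter, one on each side rail, 62 mm either side of the centre line, tops 116 mm above the bench), at 122 mm height, fixed to the port, 5 mm from the port's origin towards its -y
- dish: round shallow grey dish, fixed: 170 mm across the rim, 156 mm across the base, rim 30 mm high, wall 4 mm, inner floor 5 mm above the bench. Origin: centre of the underside
- tray: rectangular grey tray, fixed: 110 mm (its x) by 200 mm (its y), rim 30 mm high, walls 4 mm, inner floor about 4 mm above the bench. Origin: centre of the underside
- shell_a: carved pearl-shell disc: grey-white round disc 52 mm in diameter, 13 mm thick (vertical rim from 2 to 10 mm height) with a small flat hinge lug (24 mm wide, 8 mm thick) that reaches 34 mm from the centre along the disc's +x; lies flat, about 45 g. Origin: centre of the underside, z up; it may be gripped across the disc along its y
- shell_b: second carved pearl-shell disc: grey-white round disc 52 mm in diameter, 13 mm thick (vertical rim from 2 to 10 mm height) with a small flat hinge lug (24 mm wide, 8 mm thick) that reaches 34 mm from the centre along the disc's +x; lies flat, about 45 g. Origin: centre of the underside, z up; it may be gripped across the disc along its y
- graver: graver: wooden square-section handle 85 mm long and 18 mm square (from -75 to +10 mm along its x), brass ferrule, and a steel blade 6 mm square reaching +75 mm; 150 mm long in all, lying along its x, about 60 g. Origin: underside level, middle of the length; the best grip is across the handle (its y), 25 mm from the origin towards -x
- jar: bystander: glass jar with a black lid, 68 mm in diameter, 100 mm tall; origin: centre of the underside
- cup: bystander: white cup, 72 mm in diameter, 85 mm tall; origin: centre of the underside
- stone: bystander: grey sharpening stone 50 by 120 by 22 mm; origin: centre of the underside

How it is judged (in metres and radians):
On the way, in this order (a step that is already met when the one before it is completed fails the run):
1. both shell discs lie in the round dish and the graver lies flat in the tray, all let go, the shutter still shut (horizontal distance between each of shell_a, shell_b and dish below 0.065 m and height (world z) of each of shell_a, shell_b, graver below 0.03 m and x of graver in the frame of tray between -0.048 and 0.048 m and y of graver in the frame of tray between -0.06 and 0.06 m and angle between graver's own x axis and vertical between 1.37 and 1.77 rad and contact force between each of the fingers, the arm and shell_a below 0.2 N and contact force between each of the fingers, the arm and shell_b below 0.2 N and contact force between each of the fingers, the arm and graver below 0.2 N and value of joint shutter below 0.015 m), for 0.2 s.
2. the shutter is held at half travel (value of joint shutter between 0.033 and 0.047 m and velocity of joint shutter between -0.02 and 0.02 m/s and contact force between any of the fingers, the arm and port above 2 N), for 0.3 s.
At the end, for the whole second after the job is handed in: Still gripping or pushing the shutter (over 2 N) at 40 mm open within 7 mm, still (under 20 mm/s); shell discs in the dish (within 65 mm of its centre), graver in the tray (middle within 48 mm in tray x, 60 mm in y, level within 0.2 rad), below the rims, let go, at rest (all of step 2 and horizontal distance between each of shell_a, shell_b and dish below 0.065 m and height (world z) of each of shell_a, shell_b, graver below 0.03 m and x of graver in the frame of tray between -0.048 and 0.048 m and y of graver in the frame of tray between -0.06 and 0.06 m and angle between graver's own x axis and vertical between 1.37 and 1.77 rad and contact force between each of the fingers, the arm and shell_a below 0.2 N and contact force between each of the fingers, the arm and shell_b below 0.2 N and contact force between each of the fingers, the arm and graver below 0.2 N and linear speed of each of shell_a, shell_b, graver below 0.03 m/s); the arm keeps its last pose, push and grip.
It fails at once if the shutter is opened more than 15 mm before all three pieces are sorted (value of joint shutter above 0.015 m and not ((horizontal distance between shell_a and dish below 0.065 m and height (world z) of shell_a below 0.03 m) and (horizontal distance between shell_b and dish below 0.065 m and height (world z) of shell_b below 0.03 m) and (x of graver in the frame of tray between -0.048 and 0.048 m and y of graver in the frame of tray between -0.06 and 0.06 m and height (world z) of graver below 0.03 m and angle between graver's own x axis and vertical between 1.37 and 1.77 rad))).
It fails at once if a shell disc or the graver is dropped from a height (out of the gripper with its underside more than 90 mm above the bench) ((height (world z) of shell_a above 0.09 m and contact force between each of the fingers, the arm and shell_a below 0.2 N) or (height (world z) of shell_b above 0.09 m and contact force between each of the fingers, the arm and shell_b below 0.2 N) or (height (world z) of graver above 0.09 m and contact force between each of the fingers, the arm and graver below 0.2 N)).
It fails at once if the jar, cup or stone is moved by more than 30 mm (distance of any of jar, cup, stone from where it was at the start of the episode above 0.03 m).
It also fails if it takes over 72 s, if anything falls off the work surface, if the arm or the gripper's body presses on something with over 40 N, if the wrist force passes 120 N, or if a joint passes its speed limit or range.

## Working session

There is one attempt and no reset: what is moved stays moved. The work goes in short steps, Python scripts to look and compute and a shell command to move; the robot and the scene stay as the last step left them, time stands still between calls to the robot, and variables do not carry over. Pictures are saved under pics/ and viewed, at most 11 in all, crops included, and the job is handed in when it is done.

```bash
ls; mkdir -p pics
python3 - <<'E'
from cell import bot, optics, ticket, read_state
import cv2
for n in ("scene","side"):
    c=optics.read_camera(n); cv2.imwrite(f"pics/{n}0.png",c["image"][:,:,::-1]); print(n,c["fx"],c["cx"],c["cy"],c["cam_to_world"])
s=read_state(); print(s)
E
```

```text
cell.py
drive.py
pics
scene 495.29635263615614 308.950331462949 234.26394625519168 [[ 1.41005051e-01  7.07962103e-01 -6.92031239e-01  1.22709505e+03]
 [ 9.89999963e-01 -1.03798995e-01  9.55292712e-02 -8.74440003e+01]
 [-4.20104363e-03 -6.98581011e-01 -7.15518639e-01  8.35238320e+02]
 [ 0.00000000e+00  0.00000000e+00  0.00000000e+00  1.00000000e+00]]
side 543.0272078545231 323.52601423072053 244.90006505785394 [[ 9.78270432e-01 -1.39240002e-01  1.53620258e-01  3.21658742e+02]
 [-2.06641204e-01 -7.15267060e-01  6.67602012e-01 -6.77829867e+02]
 [ 1.69226047e-02 -6.84839584e-01 -7.28497337e-01  8.71815735e+02]
 [ 0.00000000e+00  0.00000000e+00  0.00000000e+00  1.00000000e+00]]
{'t': 0.1, 'joint_pos': array([-0.89578274,  0.50174467, -0.42680992,  1.55132157,  0.22080963,
        1.13832169, -0.21026836]), 'joint_vel': array([-0.0001383 , -0.0048562 , -0.00017573, -0.00197077,  0.00049015,
       -0.00074256,  0.00012515]), 'joint_torque': array([-1.09450638e-02, -5.67879045e+01, -5.83842158e+00, -2.79919481e+01,
       -6.89655310e-02,  2.41177337e-02,  1.94475314e-05]), 'eef_pos': array([259.96555178, 595.06739386, 225.79814234]), 'tool_rot': array([-3.13985309e+00, -4.95252487e-05,  2.72986041e+00]), 'wrist_force': array([ 0.12390805, -0.57071736,  0.32369469]), 'torque': array([-0.01343142,  0.01012281, -0.00326218]), 'grasp_force': 0.0, 'gripper_width': 1.0022579303742867}
```

View pics/scene0.png

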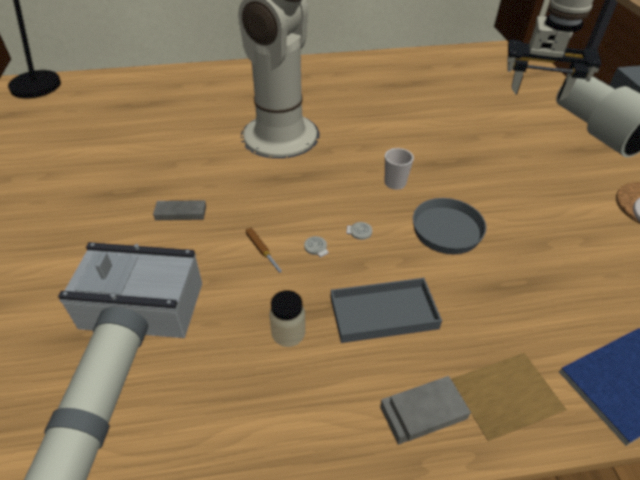

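View pics/side0.png

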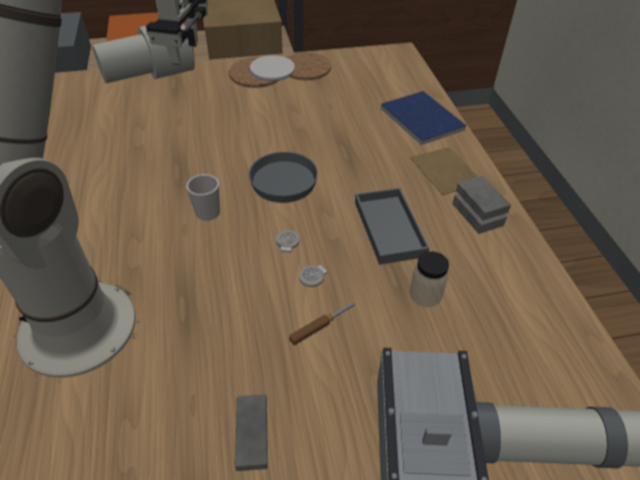

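```bash
cat > h.py <<'E'
import numpy as np
from cell import bot, optics, ticket, read_state
_c={}
def cam(n):
    if n not in _c: _c[n]=optics.read_camera(n)
    return _c[n]
def px(n,u,v,z,c=None):
    c=c or cam(n); T=c["cam_to_world"]
    d=T[:3,:3]@np.array([(u-c["cx"])/c["fx"],(v-c["cy"])/c["fy"],1]); o=T[:3,3]
    return (o+d*(z-o[2])/d[2])[:2].round(1)
def proj(n,p,c=None):
    c=c or cam(n); T=c["cam_to_world"]; q=T[:3,:3].T@(np.array(p,float)-T[:3,3])
    return np.array([c["fx"]*q[0]/q[2]+c["cx"],c["fy"]*q[1]/q[2]+c["cy"]]).round(1)
E
python3 - <<'E'
import cv2,numpy as np
from h import *
a=cv2.imread("pics/scene0.png"); b=cv2.imread("pics/side0.png")
A=cv2.resize(a[205:305,230:430][:, :160],(800,500),interpolation=cv2.INTER_CUBIC)
out=np.zeros((600,800,3),np.uint8)
# left: scene port x4 (50..210,235..345)->; 
out[:300,:400]=cv2.resize(a[215:290,240:340],(400,300),interpolation=cv2.INTER_CUBIC)
out[:300,400:]=cv2.resize(a[200:275,315:415],(400,300),interpolation=cv2.INTER_CUBIC)
out[300:,:400]=cv2.resize(b[225:300,260:360],(400,300),interpolation=cv2.INTER_CUBIC)
out[300:,400:]=cv2.resize(b[285:360,270:370],(400,300),interpolation=cv2.INTER_CUBIC)
cv2.imwrite("pics/crop1.png",out)
out=np.zeros((600,800,3),np.uint8)
out[:,:400]=cv2.resize(b[345:480,375:495][:,:90] if 0 else b[345:480,375:465+30],(400,600),interpolation=cv2.INTER_CUBIC) if 0 else 0
o1=cv2.resize(a[235:345,55:205],None,fx=3,fy=3,interpolation=cv2.INTER_CUBIC)
o2=cv2.resize(b[340:480,370:490],None,fx=2.9,fy=2.9,interpolation=cv2.INTER_CUBIC)
o=np.zeros((406,450+348,3),np.uint8); o[:330,:450]=o1; o[:o2.shape[0],450:450+o2.shape[1]]=o2
cv2.imwrite("pics/crop2.png",o)
for n,u,v,z in [("scene",316,245,13),("side",312,276,13),("scene",360,230,13),("side",288,240,13),("scene",449,226,30),("side",283,175,30),
 ("scene",249,231,9),("scene",280,271,5),("side",293,338,9),("side",353,306,5)]: print(n,u,v,px(n,u,v,z))
for n,L in (("scene",[(331,291),(426,281),(440,322),(342,339)]),("side",[(357,195),(402,191),(427,251),(384,260)])):
    for p in L: print(n,p,px(n,*p,30))
E
```

```text
scene 316 245 [467.9  33.4]
side 312 276 [461.3  27.7]
scene 360 230 [435.4 142.4]
side 288 240 [429.5 138.4]
scene 449 226 [468.8 343.3]
side 283 175 [450.9 339.1]
scene 249 231 [ 397.  -114.9]
scene 280 271 [526. -55.]
side 293 338 [ 397.8 -110.8]
side 353 306 [527.5 -57.4]
scene (331, 291) [615.2  41.8]
scene (426, 281) [617.9 241.6]
scene (440, 322) [719.9 237.5]
scene (342, 339) [730.1  42.8]
side (357, 195) [608.9 235. ]
side (402, 191) [716.7 228.8]
side (427, 251) [710.4  34.5]
side (384, 260) [613.7  27.4]
```

View pics/crop1.png

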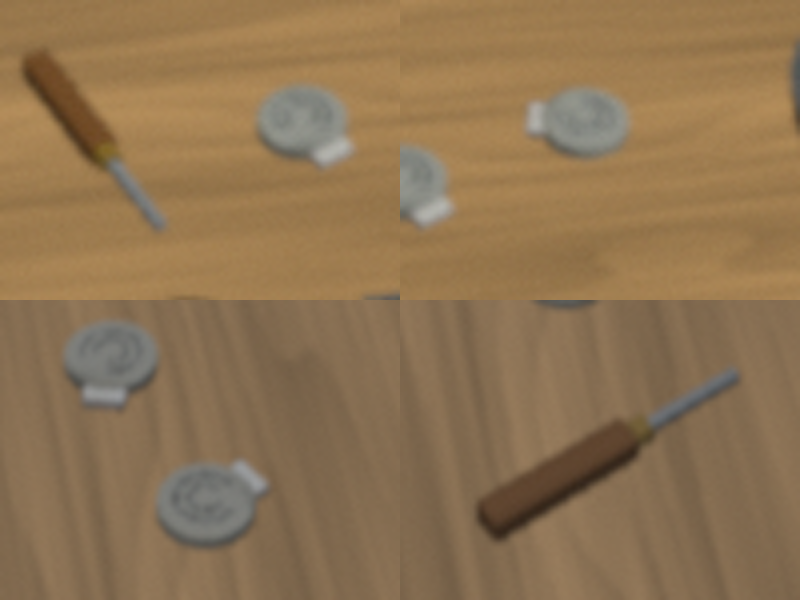

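View pics/crop2.png

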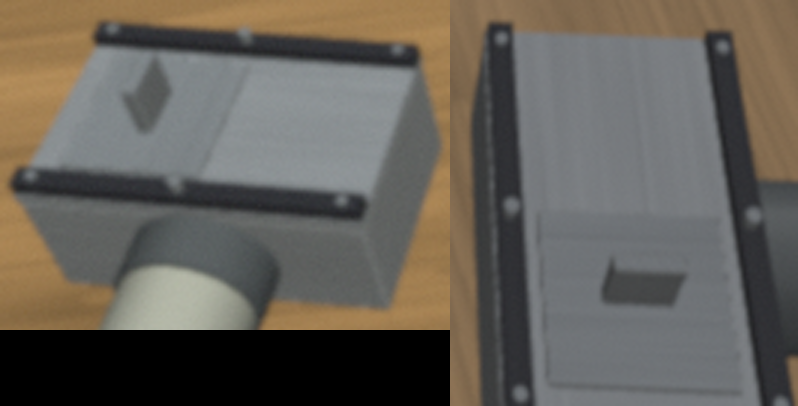

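```bash
cat >> h.py <<'E'
def tri(a,b):
    A=np.zeros((3,3));r=np.zeros(3)
    for n,(u,v) in (("scene",a),("side",b)):
        c=cam(n);T=c["cam_to_world"];d=T[:3,:3]@np.array([(u-c["cx"])/c["fx"],(v-c["cy"])/c["fy"],1]);d/=np.linalg.norm(d)
        P=np.eye(3)-np.outer(d,d);A+=P;r+=P@T[:3,3]
    return np.linalg.solve(A,r).round(1)
E
python3 - <<'E'
from h import *
P=dict(d1=((315.5,245.5),(311.3,275.8)),l1=((323.25,253),(322.5,269.5)),d2=((360.75,230.5),(287.75,239)),l2=((349,229.75),(286.25,249)),
butt=((249.5,230.5),(292.5,340.5)),tip=((280.5,271.5),(354.25,303.75)),ferr=((240+106/4,215+152/4),(270+240/4,285+130/4)),
s1=((136.7,247),(391.4,410.7)),s2=((113.7,296.3),(474.8,413.8)),
c1=((55+112/3,235+28/3),(370+50/2.9,340+38/2.9)))
R={k:tri(*v) for k,v in P.items()}
for k,v in R.items(): print(k,v)
s1,s2=R['s1'],R['s2']; x=(s2-s1)[:2]; print(np.hypot(*x),np.degrees(np.arctan2(x[1],x[0])))
y=np.array([-x[1],x[0]])/np.hypot(*x); ux=x/np.hypot(*x); m=(s1+s2)[:2]/2; print("mid",m,"y",y)
for sh in (0,):
  t=m-40*y
  for dx in(-18,18):
    for z in (102,142): p=[*(t+dx*ux+5*y),z]; print(dx,z,(proj("scene",p)-[55,235])*3,(proj("side",p)-[370,340])*2.9+[450,0])
# box end faces check
for dx,dy in ((-62,115),(62,115),(-62,-105)): p=[*(m+dx*ux+dy*y),108]; print(dx,dy,(proj("scene",p)-[55,235])*3,(proj("side",p)-[370,340])*2.9+[450,0])
E
```

```text
d1 [461.5  33.8   5.4]
l1 [487.6  47.    5.4]
d2 [430.6 146.2   6.9]
l2 [422.6 119.5   5. ]
butt [ 395.6 -114.4    8.2]
tip [530.4 -54.4   8.1]
ferr [475.4 -80.2  11.9]
s1 [ 511.8 -335.   111.9]
s2 [ 632.3 -364.4  112.5]
c1 [ 538.  -344.3  206.8]
124.03471288312794 -13.711339323262271
mid [ 572.05 -349.7 ] y [0.23703042 0.97150223]
-18 102 [175.5  90.6] [602.83 284.2 ]
-18 142 [157.2  49.2] [615.01 249.11]
18 102 [154.2 133.5] [674.17 286.81]
18 142 [135.   92.4] [689.25 251.72]
-62 115 [416.7  50.7] [501.91  19.72]
62 115 [363.6 202.2] [720.86  27.84]
-62 -105 [96.6 27.9] [525.11 419.34]
```

Run:
```python
from h import *
print("cup",tri((398,157),(204,186)),"jar",tri((287,303),(432.5,264)),"dish",tri((449,223),(283.5,174)),px("scene",449,222.5,30),px("side",283.5,173.5,30))
for a,b in (((331,291),(384,260)),((426,281),(357,195)),((440,322),(402,191)),((342,339),(427,251))): print("tray",tri(a,b))
c=np.array([460,341]); t=np.linspace(0,2*np.pi,13)[:-1]
for n in ("scene","side"):
    q=np.array([proj(n,[c[0]+85*np.cos(a),c[1]+85*np.sin(a),30]) for a in t]); print(n,q.min(0),q.max(0))
```

```text
cup [265.6 270.7  83.2] jar [679.8 -53.7  94.1] dish [453.6 349.8  24.1] [457.7 347.2] [453.  344.5]
tray [614.4  38.6  23.5]
tray [611.7 244.8  21.4]
tray [718.6 237.3  25. ]
tray [718.6  46.8  13.2]
scene [410.7 199.3] [484.2 250.3]
side [251.5 152.9] [321.  197.1]
```

```bash
cat >> h.py <<'E'
def go(x,y,z,yaw=None):
    s=read_state(); p=s["eef_pos"]; psi=s["tool_rot"][2]; d=np.array([x,y,z])-p
    dx=d[0]*np.cos(psi)+d[1]*np.sin(psi); dy=d[0]*np.sin(psi)-d[1]*np.cos(psi)
    print("tool dx %.1f dy %.1f dz %.1f"%(dx,dy,-d[2]), "" if yaw is None else "rz %.3f"%-((np.radians(yaw)-psi+np.pi)%(2*np.pi)-np.pi),
      "rot",s["tool_rot"].round(3),"q7 %.2f"%s["joint_pos"][6],"p",p.round(1),"t",round(s["t"],1))
E
python3 drive.py '[[[0, 0, 0], [0, 0, -0.176]], [[0, 0, 0], [0, 0, -0.176]], [[0, 0, 0], [0, 0, -0.176]], [[0, 0, 0], [0, 0, -0.176]], [[0, 0, 0], [0, 0, -0.176]]]' 1.0 20
python3 -c "
from h import *
go(461.5,33.8,120,206.8)"
```

```text
t: 1.02
eef_pos: [260.2, 595.6, 226.7]
tool_rot: [-3.142, 0.0, -2.668]
wrist_force: [-0.2, -0.6, 0.4]
gripper_width: 0.997
grasp_force: 0.0
tool dx 77.3 dy -591.8 dz 106.7 rz 0.006 rot [-3.142  0.    -2.668] q7 0.60 p [260.2 595.6 226.7] t 1.0
```

```bash
python3 drive.py '[[[7, -54, 0], [0, 0, 0]], [[7, -54, 0], [0, 0, 0]], [[7, -54, 0], [0, 0, 0]], [[7, -54, 0], [0, 0, 0]], [[7, -54, 0], [0, 0, 0]], [[7, -54, 0], [0, 0, 0]], [[7, -54, 0], [0, 0, 0]], [[7, -54, 10], [0, 0, 0]], [[7, -54, 30], [0, 0, 0]], [[7, -54, 30], [0, 0, 0]]]'
python3 -c "
from h import *
go(461.5,33.8,120,206.8)"
```

```text
t: 2.28
eef_pos: [442.5, 80.6, 156.8]
tool_rot: [-3.14, 0.002, -2.673]
wrist_force: [0.5, 0.6, -0.3]
gripper_width: 1.002
grasp_force: 0.0
tool dx 4.2 dy -50.3 dz 36.8 rz 0.000 rot [-3.140e+00  2.000e-03 -2.673e+00] q7 1.68 p [442.5  80.6 156.8] t 2.3
```

```bash
python3 drive.py '[[[2, -25, 10], [0, 0, 0]], [[2, -25, 10], [0, 0, 0]], [[0, 0, 0], [0, 0, 0]], [[0, 0, 0], [0, 0, 0]]]'
python3 - <<'E'
from h import *
import cv2
go(461.5,33.8,2.5,206.8)
c=cam("wrist"); cv2.imwrite("pics/w1.png",c["image"][:,:,::-1])
np.savez("w1.npz",**c)
print(proj("wrist",[461.5,33.8,13]),proj("wrist",[461.5+30*np.cos(.468),33.8+30*np.sin(.468),8]),proj("wrist",[430.6,146.2,13]),proj("wrist",[463,-84.4,9]))
E
```

```text
t: 2.78
eef_pos: [460.3, 36.7, 137.0]
tool_rot: [3.141, 0.0, -2.673]
wrist_force: [0.1, 1.0, -0.1]
gripper_width: 0.999
grasp_force: 0.0
tool dx 0.3 dy -3.2 dz 134.5 rz 0.001 rot [ 3.141  0.    -2.673] q7 1.77 p [460.3  36.7 137. ] t 2.8
[317.2 229.1] [317.4 267.1] [478.8 260.8] [156.9 151.7]
```

View pics/w1.png

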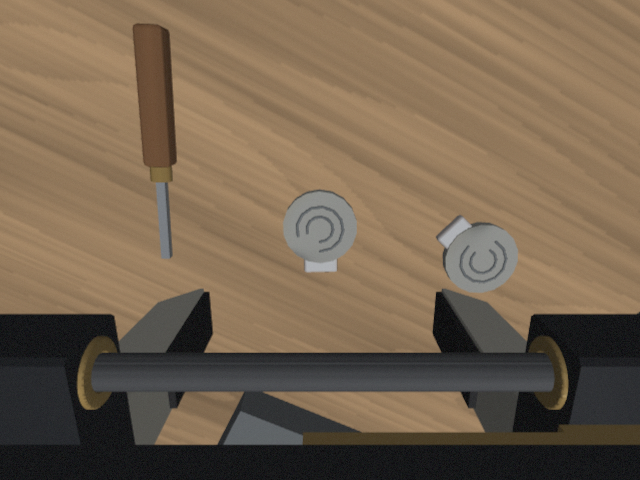

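Run:
```python
from h import *
c=dict(np.load("w1.npz")); f=lambda u,v,z: px("wrist",u,v,z,c)
a=f(320,226.5,12);l=f(321,268,8);print("d1",a,l,np.degrees(np.arctan2(*(l-a)[::-1])))
b=f(480.5,257,12);m=f(453,230,8);print("d2",b,m,np.degrees(np.arctan2(*(m-b)[::-1])))
g=f(150.5,27,18);t=f(166.5,257,12);print("gr",g,t,(g+t)/2,np.hypot(*(g-t)),np.degrees(np.arctan2(*(t-g)[::-1])))
h=f(160,165,18);print(h,np.degrees(np.arctan2(*(h-g)[::-1])))
go(*a,2.5,206.8)
```

```text
d1 [459.2  34.8] [487.7  50. ] 28.072486935852965
d2 [427.8 146.2] [420.2 119.9] -106.11788643705074
gr [ 393.9 -110.5] [528.3 -51.9] [461.1 -81.2] 146.61964397719697 23.557774825480795
[467.7 -77. ] 24.414701347079223
tool dx 2.0 dy -1.5 dz 134.7 rz 0.002 rot [ 3.141e+00  1.000e-03 -2.672e+00] q7 1.77 p [460.3  37.1 137.2] t 2.8
```

```bash
python3 drive.py '[[[1, -2, 40], [0, 0, 0]], [[0, 0, 40], [0, 0, 0]], [[0, 0, 30], [0, 0, 0]], [[0, 0, 15], [0, 0, 0]], [[0, 0, 7], [0, 0, 0]], [[0, 0, 0], [0, 0, 0]], [[0, 0, 0], [0, 0, 0]]]'
python3 -c "
from h import *
go(460.3,34.3,2.5,207.4)"
```

```text
t: 3.7
eef_pos: [461.3, 33.7, 5.6]
tool_rot: [-3.141, 0.002, -2.673]
wrist_force: [-0.3, -0.2, 0.1]
gripper_width: 1.002
grasp_force: 0.0
tool dx 0.6 dy 1.0 dz 3.1 rz -0.010 rot [-3.141e+00  2.000e-03 -2.673e+00] q7 1.64 p [461.3  33.7   5.6] t 3.7
```

```bash
python3 drive.py '[[[0, 1, 2.5], [0, 0, 0]], [[0, 0, 0], [0, 0, 0]]]'; python3 drive.py '[[[0, 0, 0], [0, 0, 0]], [[0, 0, 0], [0, 0, 0]], [[0, 0, 0], [0, 0, 0]], [[0, 0, 0], [0, 0, 0]], [[0, 0, 0], [0, 0, 0]], [[0, 0, 0], [0, 0, 0]]]' 0.0 20
```

```text
t: 3.95
eef_pos: [460.0, 34.4, 2.4]
tool_rot: [-3.141, 0.0, -2.673]
wrist_force: [0.4, 0.2, -0.1]
gripper_width: 1.0
grasp_force: 0.0
t: 4.7
eef_pos: [459.9, 34.5, 2.2]
tool_rot: [3.142, -0.0, -2.673]
wrist_force: [0.3, -0.1, -0.3]
gripper_width: 0.55
grasp_force: 20.0
```

```bash
python3 drive.py '[[[0, 0, -30], [0, 0, 0]], [[0, 0, -35], [0, 0, 0]], [[0, 0, 0], [0, 0, 0.156]], [[0, 0, 0], [0, 0, 0.156]], [[0, 0, 0], [0, 0, 0.156]]]'
python3 -c "
from h import *
go(488,346,65,180)"
```

```text
t: 5.32
eef_pos: [459.9, 34.4, 67.3]
tool_rot: [3.142, 0.0, 3.137]
wrist_force: [-0.6, -0.4, -1.2]
gripper_width: 0.557
grasp_force: 20.0
tool dx -26.6 dy 311.8 dz 2.3 rz -0.005 rot [3.142 0.    3.137] q7 1.30 p [459.9  34.4  67.3] t 5.3
```

```bash
python3 drive.py '[[[-4, 52, 0], [0, 0, 0]], [[-4, 52, 0], [0, 0, 0]], [[-4, 52, 0], [0, 0, 0]], [[-5, 52, 0], [0, 0, 0]], [[-5, 52, 0], [0, 0, 0]], [[-5, 52, 0], [0, 0, 0]], [[0, 0, 0], [0, 0, 0]], [[0, 0, 0], [0, 0, 0]]]'
python3 - <<'E'
from h import *
import cv2
go(488,346,65,180)
a=cam("scene")["image"][170:290,380:540]; b=cam("side")["image"][120:240,220:380]
cv2.imwrite("pics/d1.png",cv2.resize(np.hstack([a,b])[:,:,::-1],(800,300),interpolation=cv2.INTER_CUBIC))
E
```

```text
t: 6.32
eef_pos: [486.3, 345.7, 66.6]
tool_rot: [-3.14, -0.001, -3.141]
wrist_force: [-0.3, -1.0, -0.2]
gripper_width: 0.556
grasp_force: 20.0
tool dx -1.7 dy 0.3 dz 1.6 rz 0.001 rot [-3.140e+00 -1.000e-03 -3.141e+00] q7 0.75 p [486.3 345.7  66.6] t 6.3
```

View pics/d1.png

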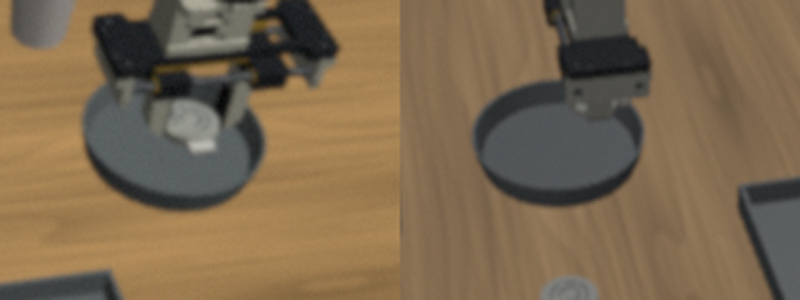

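```bash
python3 drive.py '[[[0, 0, 20], [0, 0, 0]], [[0, 0, 20], [0, 0, 0]], [[0, 0, 10], [0, 0, 0]], [[0, 0, 6], [0, 0, 0]], [[0, 0, 2.5], [0, 0, 0]], [[0, 0, 0], [0, 0, 0]], [[0, 0, 0], [0, 0, 0]]]'
```

```text
t: 7.3
eef_pos: [487.2, 346.8, 9.2]
tool_rot: [3.141, 0.001, -3.141]
wrist_force: [0.9, 0.5, -0.3]
gripper_width: 0.556
grasp_force: 20.0
```

```bash
python3 drive.py '[[[0, 0, 1], [0, 0, 0]], [[0, 0, 0], [0, 0, 0]]]' ; python3 drive.py '[[[0, 0, 0], [0, 0, 0]], [[0, 0, 0], [0, 0, 0]], [[0, 0, 0], [0, 0, 0]]]' 0.72; python3 drive.py '[[[0, 0, -25], [0, 0, 0]], [[0, 0, -40], [0, 0, 0]], [[0, 0, -30], [0, 0, 0]], [[0, 0, 0], [0, 0, 0]]]' 
python3 -c "
from h import *
go(429,146.2,60,73.5)"
```

```text
t: 7.55
eef_pos: [486.9, 346.5, 7.9]
tool_rot: [3.141, 0.0, -3.141]
wrist_force: [-0.4, -0.1, 1.0]
gripper_width: 0.553
grasp_force: 20.0
t: 7.92
eef_pos: [486.9, 346.5, 7.8]
tool_rot: [3.142, 0.0, -3.141]
wrist_force: [0.9, 0.1, -0.5]
gripper_width: 0.719
grasp_force: 0.0
t: 8.43
eef_pos: [488.7, 347.9, 105.6]
tool_rot: [3.138, 0.005, -3.141]
wrist_force: [-0.4, 0.8, -0.2]
gripper_width: 0.723
grasp_force: 0.0
tool dx 59.7 dy -201.7 dz 45.6 rz 1.859 rot [ 3.138  0.005 -3.141] q7 0.76 p [488.7 347.9 105.6] t 8.4
```

```bash
python3 drive.py '[[[15, -50, 0], [0, 0, 0]], [[15, -50, 0], [0, 0, 0]], [[15, -50, 0], [0, 0, 0]], [[15, -52, 0], [0, 0, 0]], [[0, 0, 10], [0, 0, 0.18]], [[0, 0, 10], [0, 0, 0.18]], [[0, 0, 10], [0, 0, 0.18]], [[0, 0, 10], [0, 0, 0.18]], [[0, 0, 0], [0, 0, 0.18]], [[0, 0, 0], [0, 0, 0.18]]]' 1.0;python3 drive.py '[[[0, 0, 0], [0, 0, 0.18]], [[0, 0, 0], [0, 0, 0.18]], [[0, 0, 0], [0, 0, 0.18]], [[0, 0, 0], [0, 0, 0.18]], [[0, 0, 0], [0, 0, 0.06]], [[0, 0, 0], [0, 0, 0]]]'
python3 -c "
from h import *
go(429,146.2,2.5,73.5)"
```

```text
t: 9.68
eef_pos: [426.0, 144.0, 61.7]
tool_rot: [-3.14, -0.0, 2.056]
wrist_force: [-0.3, -0.3, 0.5]
gripper_width: 0.998
grasp_force: 0.0
t: 10.42
eef_pos: [426.2, 144.2, 62.0]
tool_rot: [-3.141, 0.001, 1.283]
wrist_force: [-0.7, 0.6, -0.2]
gripper_width: 1.004
grasp_force: 0.0
tool dx 2.7 dy 2.1 dz 59.5 rz -0.000 rot [-3.141e+00  1.000e-03  1.283e+00] q7 -0.56 p [426.2 144.2  62. ] t 10.4
```

```bash
python3 drive.py '[[[3, 2, 25], [0, 0, 0]], [[0, 0, 18], [0, 0, 0]], [[0, 0, 10], [0, 0, 0]], [[0, 0, 5], [0, 0, 0]], [[0, 0, 1], [0, 0, 0]], [[0, 0, 0], [0, 0, 0]]]'; python3 drive.py '[[[0, 0, 0], [0, 0, 0]], [[0, 0, 0], [0, 0, 0]], [[0, 0, 0], [0, 0, 0]], [[0, 0, 0], [0, 0, 0]], [[0, 0, 0], [0, 0, 0]], [[0, 0, 0], [0, 0, 0]]]' 0.0 20
python3 drive.py '[[[0, 0, -30], [0, 0, 0]], [[0, 0, -35], [0, 0, 0]], [[0, 0, 0], [0, 0, 0.18]], [[0, 0, 0], [0, 0, 0.18]], [[0, 0, 0], [0, 0, 0.18]], [[0, 0, 0], [0, 0, 0.18]], [[0, 0, 0], [0, 0, 0.18]], [[0, 0, 0], [0, 0, 0.18]], [[0, 0, 0], [0, 0, 0.18]], [[0, 0, 0], [0, 0, 0.02]]]'
python3 -c "
from h import *
go(419,347,65,0)"
```

```text
t: 11.18
eef_pos: [430.0, 146.8, 4.1]
tool_rot: [3.141, -0.001, 1.282]
wrist_force: [0.0, -0.1, -0.6]
gripper_width: 0.999
grasp_force: 0.0
t: 11.92
eef_pos: [429.7, 146.7, 3.7]
tool_rot: [-3.142, -0.0, 1.282]
wrist_force: [-0.2, 0.8, 0.9]
gripper_width: 0.554
grasp_force: 20.0
t: 13.18
eef_pos: [429.4, 146.7, 68.6]
tool_rot: [3.141, 0.0, 0.003]
wrist_force: [-0.0, 0.5, -0.5]
gripper_width: 0.555
grasp_force: 20.0
tool dx -9.9 dy -200.3 dz 3.6 rz 0.003 rot [3.141e+00 0.000e+00 3.000e-03] q7 -1.65 p [429.4 146.7  68.6] t 13.2
```

```bash
python3 drive.py '[[[-2.5, -50, 0], [0, 0, 0]], [[-2.5, -50, 0], [0, 0, 0]], [[-2.5, -50, 0], [0, 0, 0]], [[-2.5, -50, 0], [0, 0, 0]], [[0, 0, 0], [0, 0, 0]], [[0, 0, 0], [0, 0, 0]]]'
python3 -c "
from h import *
go(419,347,9.5,0)"
```

```text
t: 13.92
eef_pos: [419.0, 346.0, 68.4]
tool_rot: [3.141, 0.001, 0.004]
wrist_force: [1.0, -1.3, -0.9]
gripper_width: 0.55
grasp_force: 20.0
tool dx -0.0 dy -1.0 dz 58.9 rz 0.004 rot [3.141e+00 1.000e-03 4.000e-03] q7 -2.01 p [419.  346.   68.4] t 13.9
```

```bash
python3 drive.py '[[[0, 0, 20], [0, 0, 0]], [[0, 0, 20], [0, 0, 0]], [[0, 0, 10], [0, 0, 0]], [[0, 0, 6], [0, 0, 0]], [[0, 0, 2.5], [0, 0, 0]], [[0, 0, 0], [0, 0, 0]], [[0, 0, 0], [0, 0, 0]]]'; python3 drive.py '[[[0, 0, 0], [0, 0, 0]], [[0, 0, 0], [0, 0, 0]], [[0, 0, 0], [0, 0, 0]]]' 0.72; python3 drive.py '[[[0, 0, -25], [0, 0, 0]], [[0, 0, -40], [0, 0, 0]], [[0, 0, -40], [0, 0, 0]], [[0, 0, 0], [0, 0, 0]]]' 
python3 -c "
from h import *
go(439,-92.5,90,203.7)"
```

```text
t: 14.8
eef_pos: [419.6, 347.1, 10.7]
tool_rot: [-3.141, -0.001, 0.002]
wrist_force: [-0.1, 0.2, -0.1]
gripper_width: 0.552
grasp_force: 20.0
t: 15.18
eef_pos: [419.4, 346.9, 10.4]
tool_rot: [-3.141, -0.0, 0.002]
wrist_force: [-0.6, -0.2, -0.8]
gripper_width: 0.72
grasp_force: 0.0
t: 15.68
eef_pos: [421.4, 348.4, 118.4]
tool_rot: [-3.137, -0.004, 0.002]
wrist_force: [0.1, 0.0, 0.1]
gripper_width: 0.72
grasp_force: 0.0
tool dx 16.8 dy 441.0 dz 28.4 rz 2.730 rot [-3.137e+00 -4.000e-03  2.000e-03] q7 -2.05 p [421.4 348.4 118.4] t 15.7
```

```bash
python3 drive.py '[[[2, 49, 0], [0, 0, 0]], [[2, 49, 0], [0, 0, 0]], [[2, 49, 0], [0, 0, 0]], [[2, 49, 0], [0, 0, 0]], [[2, 49, 0], [0, 0, 0]], [[2, 49, 0], [0, 0, 0]], [[2, 49, 0], [0, 0, 0]], [[2, 49, 0], [0, 0, 0]], [[2, 49, 0], [0, 0, 0]], [[0, 0, 0], [0, 0, 0]]]' 0.6
python3 drive.py '[[[0, 0, 0], [0, 0, -0.14]], [[0, 0, 0], [0, 0, -0.14]], [[0, 0, 0], [0, 0, -0.14]], [[0, 0, 0], [0, 0, 0]]]'
python3 - <<'E'
from h import *
import cv2
go(439.2,-93,6,24)
c=cam("wrist"); cv2.imwrite("pics/w2.png",c["image"][:,:,::-1]); np.savez("w2.npz",**c)
a=cam("scene")["image"][170:290,380:540]; cv2.imwrite("pics/dish.png",a[:,:,::-1])
E
python3 -c "
import cv2,numpy as np
a=cv2.imread('pics/w2.png');b=cv2.resize(cv2.imread('pics/dish.png'),(320,240))
cv2.imwrite('pics/v2.png',np.hstack([cv2.resize(a,(480,360)),cv2.copyMakeBorder(b,0,120,0,0,0)]))"
```

```text
t: 16.92
eef_pos: [437.3, -98.6, 114.8]
tool_rot: [3.14, 0.0, -0.006]
wrist_force: [0.2, 0.5, -0.3]
gripper_width: 0.6
grasp_force: 0.0
t: 17.42
eef_pos: [437.6, -93.2, 114.6]
tool_rot: [-3.141, 0.001, 0.422]
wrist_force: [0.3, -0.4, -0.3]
gripper_width: 0.601
grasp_force: 0.0
tool dx 1.6 dy 0.5 dz 108.6 rz 0.003 rot [-3.141e+00  1.000e-03  4.220e-01] q7 -0.76 p [437.6 -93.2 114.6] t 17.4
```

View pics/v2.png

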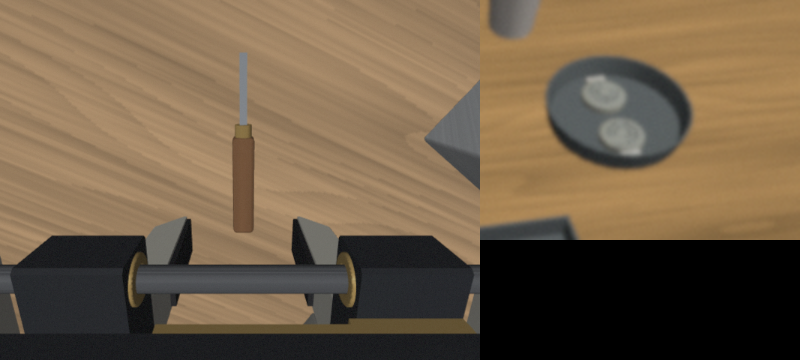

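Run:
```python
from h import *
c=dict(np.load("w2.npz"))
b=px("wrist",324,309,18,c);t=px("wrist",324.5,70,12,c);print(b,t,(b+t)/2,np.hypot(*(b-t)),np.degrees(np.arctan2(*(t-b)[::-1])))
u=(t-b)/np.hypot(*(t-b)); go(*(b+50*u),5,24)
```

```text
[ 394.6 -113.7] [529.7 -53. ] [462.15 -83.35] 148.1097565996245 24.19423179744813
tool dx 2.4 dy 0.6 dz 109.8 rz 0.001 rot [-3.141e+00  1.000e-03  4.200e-01] q7 -0.76 p [437.8 -93.6 114.8] t 17.5
```

```bash
python3 drive.py '[[[2, 1, 35], [0, 0, 0]], [[0, 0, 35], [0, 0, 0]], [[0, 0, 20], [0, 0, 0]], [[0, 0, 12], [0, 0, 0]], [[0, 0, 6], [0, 0, 0]], [[0, 0, 2], [0, 0, 0]], [[0, 0, 0], [0, 0, 0]]]'; python3 drive.py '[[[0, 0, 0], [0, 0, 0]], [[0, 0, 0], [0, 0, 0]], [[0, 0, 0], [0, 0, 0]], [[0, 0, 0], [0, 0, 0]], [[0, 0, 0], [0, 0, 0]]]' 0.0 25
python3 drive.py '[[[0, 0, -25], [0, 0, 0]], [[0, 0, -40], [0, 0, 0]], [[0, 0, 0], [0, 0, -0.165]], [[0, 0, 0], [0, 0, -0.165]], [[0, 0, 0], [0, 0, -0.165]], [[0, 0, 0], [0, 0, -0.165]], [[0, 0, 0], [0, 0, -0.165]], [[0, 0, 0], [0, 0, -0.165]], [[0, 0, 0], [0, 0, -0.165]], [[0, 0, 0], [0, 0, 0]]]'
python3 -c "
from h import *
go(664,115,70,90)"
```

```text
t: 18.4
eef_pos: [440.8, -94.4, 5.7]
tool_rot: [3.141, -0.001, 0.422]
wrist_force: [-0.2, -0.0, -0.0]
gripper_width: 0.601
grasp_force: 0.0
t: 19.02
eef_pos: [440.4, -94.3, 5.3]
tool_rot: [-3.142, -0.0, 0.422]
wrist_force: [-0.9, -1.0, 0.3]
gripper_width: 0.192
grasp_force: 25.0
t: 20.27
eef_pos: [440.1, -94.4, 70.1]
tool_rot: [-3.141, -0.0, 1.575]
wrist_force: [-0.6, -0.7, -0.5]
gripper_width: 0.195
grasp_force: 25.0
tool dx 208.5 dy 224.8 dz 0.1 rz 0.004 rot [-3.141 -0.     1.575] q7 0.29 p [440.1 -94.4  70.1] t 20.3
```

```bash
python3 drive.py '[[[35, 37, 0], [0, 0, 0]], [[35, 37, 0], [0, 0, 0]], [[35, 37, 0], [0, 0, 0]], [[35, 37, 0], [0, 0, 0]], [[35, 37, 0], [0, 0, 0]], [[33, 37, 0], [0, 0, 0]], [[0, 0, 0], [0, 0, 0]], [[0, 0, 0], [0, 0, 0]]]'
python3 - <<'E'
from h import *
import cv2
go(664,115,11,90)
a=cam("scene")["image"][230:380,300:460]; b=cam("side")["image"][150:300,300:460]
cv2.imwrite("pics/g1.png",cv2.resize(np.hstack([a,b])[:,:,::-1],(800,375),interpolation=cv2.INTER_CUBIC))
E
```

```text
t: 21.28
eef_pos: [660.1, 114.3, 69.3]
tool_rot: [-3.14, 0.001, 1.575]
wrist_force: [0.0, -0.3, -1.3]
gripper_width: 0.193
grasp_force: 25.0
tool dx 0.7 dy 3.9 dz 58.3 rz 0.004 rot [-3.140e+00  1.000e-03  1.575e+00] q7 -0.08 p [660.1 114.3  69.3] t 21.3
```

View pics/g1.png

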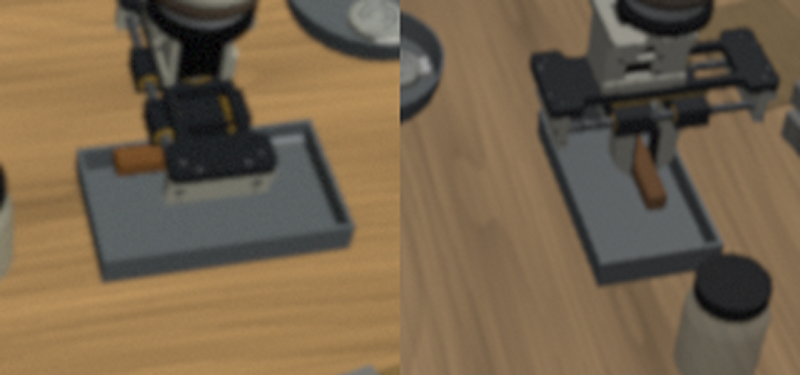

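```bash
python3 drive.py '[[[1, 3, 20], [0, 0, 0]], [[0, 0, 20], [0, 0, 0]], [[0, 0, 10], [0, 0, 0]], [[0, 0, 5], [0, 0, 0]], [[0, 0, 2], [0, 0, 0]], [[0, 0, 0], [0, 0, 0]], [[0, 0, 0], [0, 0, 0]]]'
```

```text
t: 22.25
eef_pos: [664.6, 116.1, 13.9]
tool_rot: [3.141, -0.0, 1.577]
wrist_force: [0.6, 0.4, -1.2]
gripper_width: 0.195
grasp_force: 25.0
```

```bash
python3 drive.py '[[[0, 0, 2.5], [0, 0, 0]], [[0, 0, 1], [0, 0, 0]], [[0, 0, 0], [0, 0, 0]]]'; python3 drive.py '[[[0, 0, 0], [0, 0, 0]], [[0, 0, 0], [0, 0, 0]], [[0, 0, 0], [0, 0, 0]]]' 0.45; python3 drive.py '[[[0, 0, -20], [0, 0, 0]], [[0, 0, -45], [0, 0, 0]], [[0, 0, -50], [0, 0, 0]], [[0, 0, -50], [0, 0, 0]], [[0, 0, 0], [0, 0, 0]], [[0, 0, 0], [0, 0, 0]]]'
python3 - <<'E'
from h import *
import cv2
go(562.6,-388.6,180,166.3)
a=cam("scene")["image"][230:380,300:460]; b=cam("side")["image"][340:480,370:490]
cv2.imwrite("pics/g2.png",np.hstack([cv2.resize(a,(400,375)),cv2.resize(b,(321,375))])[:,:,::-1])
E
```

```text
t: 22.62
eef_pos: [663.9, 116.0, 9.6]
tool_rot: [-3.141, 0.0, 1.577]
wrist_force: [0.5, -1.3, -0.7]
gripper_width: 0.193
grasp_force: 25.0
t: 23.0
eef_pos: [664.2, 116.0, 9.8]
tool_rot: [3.141, -0.0, 1.577]
wrist_force: [0.2, -1.5, 0.2]
gripper_width: 0.44
grasp_force: 0.0
t: 23.75
eef_pos: [664.0, 116.1, 175.7]
tool_rot: [3.141, -0.0, 1.577]
wrist_force: [0.1, 0.2, -0.9]
gripper_width: 0.454
grasp_force: 0.0
tool dx -504.1 dy -104.4 dz -4.3 rz -1.326 rot [ 3.141 -0.     1.577] q7 -0.10 p [664.  116.1 175.7] t 23.8
```

View pics/g2.png

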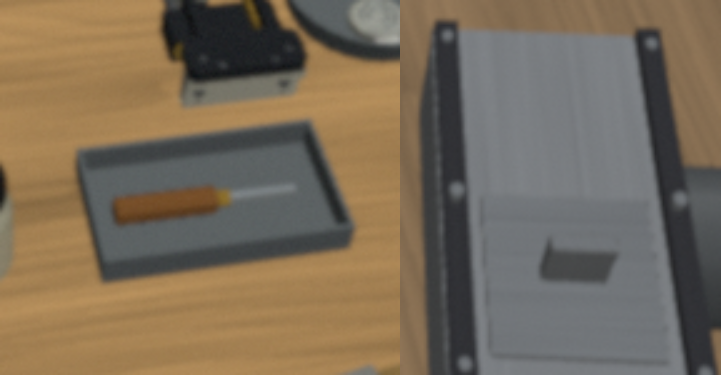

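```bash
python3 drive.py '[[[-50, -10, 0], [0, 0, 0]], [[-50, -10, 0], [0, 0, 0]], [[-50, -10, 0], [0, 0, 0]], [[-50, -10, 0], [0, 0, 0]], [[-50, -10, 0], [0, 0, 0]], [[-50, -10, 0], [0, 0, 0]], [[-50, -10, 0], [0, 0, 0]], [[-50, -10, 0], [0, 0, 0]], [[-50, -10, 0], [0, 0, 0]], [[-40, -10, 0], [0, 0, 0]]]' 0.5
python3 drive.py '[[[0, 0, 0], [0, 0, 0.181]], [[0, 0, 0], [0, 0, 0.181]], [[0, 0, 0], [0, 0, 0.181]], [[0, 0, 0], [0, 0, 0.181]], [[0, 0, 0], [0, 0, 0.181]], [[0, 0, 0], [0, 0, 0.181]], [[0, 0, 0], [0, 0, 0.181]], [[0, 0, 0], [0, 0, 0.181]], [[0, 0, 0], [0, 0, 0.181]], [[0, 0, 0], [0, 0, 0.181]]]'
python3 -c "
from h import *
go(562.6,-388.6,180,-13.7)"
```

```text
t: 25.1
eef_pos: [565.1, -376.6, 172.8]
tool_rot: [-3.139, -0.001, 1.575]
wrist_force: [-0.1, 0.6, 1.2]
gripper_width: 0.497
grasp_force: 0.0
t: 26.35
eef_pos: [566.1, -374.0, 172.9]
tool_rot: [-3.141, 0.003, -0.239]
wrist_force: [1.0, -0.6, -0.1]
gripper_width: 0.5
grasp_force: 0.0
tool dx 0.0 dy 15.0 dz -7.1 rz -0.000 rot [-3.141e+00  3.000e-03 -2.390e-01] q7 -0.91 p [ 566.1 -374.   172.9] t 26.4
```

```bash
python3 drive.py '[[[0, 15, 0], [0, 0, 0]], [[0, 0, 0], [0, 0, 0]], [[0, 0, 0], [0, 0, 0]]]'
python3 - <<'E'
from h import *
import cv2
go(562.6,-388.6,110,-13.7)
c=cam("wrist"); y=np.array([.237,.9715]);x=np.array([.9715,-.237]);t=np.array([562.6,-388.6])
im=np.ascontiguousarray(c["image"][:,:,::-1])
print([proj("wrist",[*(t+a*x+b*y),142]) for a,b in ((-18,-5),(-18,5),(18,5),(18,-5))],[proj("wrist",[*(t+40*y+s*x),116]) for s in (-62,62)])
cv2.imwrite("pics/p1.png",im)
E
```

```text
t: 26.72
eef_pos: [563.1, -389.7, 174.4]
tool_rot: [-3.141, 0.001, -0.232]
wrist_force: [0.3, 1.6, 0.1]
gripper_width: 0.499
grasp_force: 0.0
tool dx -0.7 dy -1.0 dz 64.4 rz 0.007 rot [-3.141e+00  1.000e-03 -2.320e-01] q7 -0.88 p [ 563.1 -389.7  174.4] t 26.7
[array([329.9, 315.8]), array([309.8, 315.6]), array([309.8, 247.2]), array([330.9, 247.3])] [array([251.5, 361.6]), array([241.1, 146.5])]
```

View pics/p1.png

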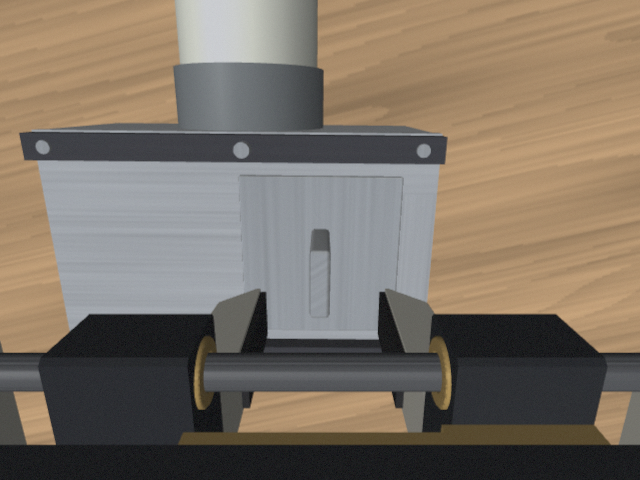

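```bash
python3 drive.py '[[[-1, -1, 25], [0, 0, 0]], [[0, 0, 20], [0, 0, 0]], [[0, 0, 12], [0, 0, 0]], [[0, 0, 5], [0, 0, 0]], [[0, 0, 1], [0, 0, 0]], [[0, 0, 0], [0, 0, 0]]]'; python3 drive.py '[[[0, 0, 0], [0, 0, 0]], [[0, 0, 0], [0, 0, 0]], [[0, 0, 0], [0, 0, 0]], [[0, 0, 0], [0, 0, 0]], [[0, 0, 0], [0, 0, 0]]]' 0.0 40
python3 -c "
from h import *
go(562.6,-388.6,110,-13.7); print(read_state()['wrist_force'])"
```

```text
t: 27.52
eef_pos: [563.2, -388.3, 112.3]
tool_rot: [3.141, -0.001, -0.233]
wrist_force: [-0.2, 0.4, 0.7]
gripper_width: 0.497
grasp_force: 0.0
t: 28.15
eef_pos: [562.8, -388.2, 111.8]
tool_rot: [3.141, -0.0, -0.234]
wrist_force: [0.8, 0.1, 0.2]
gripper_width: 0.104
grasp_force: 40.0
tool dx -0.1 dy 0.4 dz 1.8 rz 0.005 rot [ 3.141 -0.    -0.234] q7 -0.85 p [ 562.8 -388.2  111.8] t 28.1
[0.81368125 0.074591   0.15897076]
```

```bash
python3 drive.py '[[[0, -4, 0], [0, 0, 0]], [[0, -8, 0], [0, 0, 0]], [[0, -8, 0], [0, 0, 0]], [[0, -8, 0], [0, 0, 0]], [[0, -8, 0], [0, 0, 0]], [[0, -4, 0], [0, 0, 0]], [[0, 0, 0], [0, 0, 0]], [[0, 0, 0], [0, 0, 0]], [[0, 0, 0], [0, 0, 0]], [[0, 0, 0], [0, 0, 0]]]'
python3 - <<'E'
from h import *
import cv2
s=read_state(); print(s['wrist_force'],s['eef_pos'],np.hypot(*(s['eef_pos'][:2]-[562.8,-388.2])),"half",s['eef_pos'][:2]-[572,-349.7])
a=cam("scene")["image"][225:345,50:210]; b=cam("side")["image"][340:480,360:500]
cv2.imwrite("pics/f1.png",np.hstack([cv2.resize(a,(440,330)),cv2.resize(b,(330,330))])[:,:,::-1])
E
```

```text
t: 29.4
eef_pos: [571.8, -351.9, 111.8]
tool_rot: [3.137, -0.002, -0.235]
wrist_force: [2.8, -7.9, -4.7]
gripper_width: 0.106
grasp_force: 40.0
[ 2.76653166 -7.92898855 -4.72010589] [ 571.76579945 -351.87818594  111.78507224] 37.412026627504716 half [-0.23420055 -2.17818594]
```

View pics/f1.png

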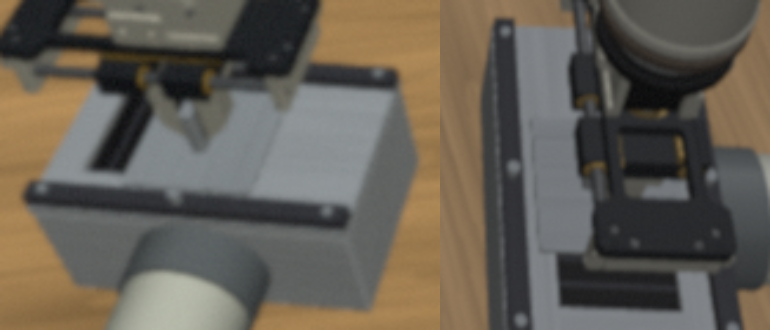

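```bash
python3 drive.py '[[[0, -1, 0], [0, 0, 0]], [[0, -1, 0], [0, 0, 0]], [[0, 0, 0], [0, 0, 0]], [[0, 0, 0], [0, 0, 0]], [[0, 0, 0], [0, 0, 0]], [[0, 0, 0], [0, 0, 0]], [[0, 0, 0], [0, 0, 0]], [[0, 0, 0], [0, 0, 0]]]'
python3 - <<'E'
from h import *
s=read_state(); d=np.hypot(*(s['eef_pos'][:2]-[562.8,-388.2])); print(d,s['wrist_force'],s['t'])
if 37<d<43 and s['grasp_force']>20: print(ticket.close_job())
E
```

```text
t: 30.5
eef_pos: [572.1, -350.2, 111.8]
tool_rot: [3.137, -0.002, -0.235]
wrist_force: [1.7, -9.1, -5.3]
gripper_width: 0.105
grasp_force: 40.0
39.09335065551951 [ 1.72341371 -9.10641074 -5.33633662] 30.5
the job is handed in; nothing more can be done
None
```

Both shell discs are in the round dish and the graver lies flat in the tray; the gripper is holding the shutter still at about 39 mm open (target 40), and I handed the job in at 30.5 s, with no verdict returned.

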